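# Light and photograph a sherd under the microscope

## Task

Take a picture of the sherd that lies under the digital microscope: with a fingertip, tap the key on the foot of the desk lamp so that it stays down, then likewise the key at the front of the microscope's base, and only then tap the shutter button of the small camera remote and let it spring back. The order matters (a picture in the dark is wasted), and the presses must be gentle. Only touch: do not lift or push the remote about, and leave the sherd and everything else on the table where they are.

Things in the scene. Friction and masses are not known exactly. Their poses are not given: they have to be found in the camera images.
- lamp_key (a joint): lamp's latching push key, m pressed: 0 = up (off), 0.010 = fully down. Starts to sink at about 3 N, takes 6 N fully down, and stays where it is pushed; it is on from 0.003. At 0.010 it meets a stop: pushing there with more than 40 N is too hard.
- lamp_key_top (a point): centre of the top of the lamp's key, a metal-grey round flat-topped key 30 mm across, 16 mm proud of the lamp's foot (46 mm above the table) when up; it moves straight down with the key. Its own z is up.
- lamp: desk lamp, fixed: black round weighted foot 170 mm across and 30 mm thick. The origin is on the table straight below the key; +x of the body points from the key over the foot's centre (at x = 50 mm) to a thin pole (at x = 118 mm) that rises to 230 mm, leans on to x = 175 mm and carries a flat black lamp head 160 mm wide (along y), 55 mm deep, at 320 to 355 mm height, x = 150 to 210 mm. Within 100 mm of the key nothing stands higher than it.
- scope_key (a joint): microscope's latching push key, m pressed: 0 = up (off), 0.010 = fully down. Starts to sink at about 3 N, takes 6 N fully down, and stays where it is pushed; it is on from 0.003. At 0.010 it meets a stop: pushing there with more than 40 N is too hard.
- scope_key_top (a point): centre of the top of the microscope's key, a black square flat-topped key 28 x 28 mm, 16 mm proud of the white base (46 mm above the table) when up; it moves straight down with the key. Its own z is up.
- scope: digital microscope, fixed: flat white base 300 x 160 mm, 30 mm thick, with a steel column to 350 mm height. The origin is on the table straight below the key; +x of the body points from the key along the base (which spans x = -35 to 265 mm, y = -80 to 80 mm) to the grey stage disc (at x = 150 mm, top 34 mm high), the upright camera tube above it (54 mm across, from 130 to 320 mm height) and the column (x = 235 mm). Within 120 mm of the key nothing stands higher than it.
- shutter (a joint): shutter button of the remote, m pressed: 0 = up, 0.010 = fully down. Sprung: starts to sink at about 1.5 N, 6 N fully down, springs back; the picture is taken at 0.003. At 0.010 it meets a stop: pushing there with more than 40 N is too hard.
- shutter_top (a point): centre of the top of the shutter button, a white round button 28 mm across with a bevelled edge (flat top 18 mm across), 16 mm proud of the remote (40 mm above the table) when up; it moves down with the button. Its own z is up.
- remote: camera remote, a loose grey box 90 x 56 x 24 mm (0.3 kg) lying flat on the table, shutter button in the middle of its top; origin: centre of its underside, x along its length.
- specimen: loose five-sided terracotta sherd 44 mm across, 7 mm thick, on the microscope's stage under the camera tube; origin: centre of its underside.
- jar: bystander: loose jar of adhesive, 42 mm across, 55 mm high; origin: centre of its underside.
- sherd_a: bystander: loose four-sided terracotta sherd 56 mm across, 8 mm thick; origin: centre of its underside.
- sherd_b: bystander: loose five-sided brown sherd 50 mm across, 7 mm thick; origin: centre of its underside.
- brush: bystander: loose brush 160 mm long lying on the table to the left of the work; origin near its middle.
- bowl: bystander: loose terracotta bowl 90 mm across, 50 mm high; origin: centre of its underside.
- scale_bar: bystander: loose black and white photo scale, a bar 100 x 20 x 6 mm lying flat; origin: centre of its underside.
Mind the look-alikes: they are no part of the job. Of the things shaped like the remote, the grey one is meant.

How it is judged:
By the outcome, as a careful person would: the job done as asked, in the order asked, and still so for the second after the job is handed in, with the robot touching nothing.
It also fails if it takes over 58 s, if anything falls off the work surface, if the arm or the gripper's body presses on something with over 40 N, if the wrist force passes 120 N, or if a joint passes its speed limit or range.

## Robot

A 6-joint arm with a two-finger parallel gripper is mounted at the origin on the work surface. World frame = base frame: x ahead of the robot, y to its left, z up, the work surface at z = 0. Lengths are in m, angles in degrees, forces in N, time in s.
With the tool pointing down it reaches from about 0.25 to 0.725 m from the base axis. Payload 9.7 kg.
Tool frame: the origin (TCP) lies midway between the tips of the shut fingers; the grasp point (between the pads) lies 19 mm behind it; z points along the fingers, y is the line along which they close (so a half turn about z gives the same grasp; the last joint's range is limited). The gripper opens to 85 mm and grips with 20 to 120 N. Pads are 22 mm wide; open, the fingers measure 114 mm over their backs; the gripper's body (76 mm by 85 mm) begins 54 mm behind the grasp point. The pads swing forward as they close: fully open they stand 13 mm farther back than shut.
Start: joints at [-63.312, 4.979, 10.078, 95.1, 0, 90], TCP at [0.247, -0.491, 0.206] pointing down, gripper open.
Joint ranges: [-179.16, 179.16], [-48.56, 103.87], [-65.8, 70.77], [-126.05, 130.52], [-82.76, 87.17], [-180, 180]. Speed limits (degrees/s): [127.2, 127.2, 147.25, 180, 180, 180].

## Interface

Orientations are given as [roll, pitch, yaw] about the fixed x, y, z axes, in that order (R = Rz(yaw) Ry(pitch) Rx(roll)).
In Python, from workcell import bot gives the robot as it stands.
- The arm moves only by the shell command python3 -m crank 'ROWS' [FORCE]. ROWS is JSON, a list of rows, each an object with "gripper": the finger opening in mm, from 0 to 85.4; "travel": the shift along the tool's x, y, z in mm, a list of three; "twist": the turn, a rotation vector about the tool's x, y, z in rad, a list of three. In form: [{"gripper": gripper, "travel": [tx, ty, tz], "twist": [rx, ry, rz]}, ...]. A call has 1 to 12 rows; each row shifts and turns the commanded pose from where the row before left it, along the tool's axes as they then stand; what a row does not reach is not made up. A row lasts 1/8 s, in which the tool goes at most 62.5 mm and 10.7 degrees, less where a joint would pass 70% of its speed; a pose out of reach is approached as far as the arm can. A call is refused whole if a number of a shift passes 62.5 or a number of a turn 0.188, either way. A call with a gripper value outside its range is refused whole. The fingers move at their own pace and stop on an object; FORCE is the grip in N (left out, the last holds). Time passes only in rows, so rows that do not move let the fingers close. It gives the time, the measured TCP pose, the force, the opening and the grip force at its end, in the units of the state.
- bot.get_obs(): the state, without advancing time (a new reading comes with each control period).
- bot.camera(name): name is "scene" or "top"; returns the picture (384x512x3 uint8, red, green, blue); there is no depth.
- bot.calibration(name): a dict with "vfov" (degrees; the focal length in pixels is half the picture's height over the tangent of half this angle, whatever the lens; pixels are square), "cx", "cy" (the principal point, pixels), "k1" (the pictures are not rectified: a ray, as slopes to the right and down, at radius r is drawn at 1 + k1 r^2 times it, then the intrinsics apply), "camera_from_world" (4x4, takes a point from world to camera coordinates). Camera axes: x right, y down, z forward; pixel columns grow to the right and rows downward; lengths in m; the calibration is good to about 2 mm. A picture is of the moment at which its call begins. calibration takes no time and is no camera call.
- bot.job_done(): hands the job in; it is judged then, once.
The state is a dict: "time": time; "q": joint angles; "qd": joint speeds; "joint_efforts": joint torques, N m; "ee_pos": TCP position; "tcp_rot": TCP orientation; "wrist_force": force on the tool from outside, world axes, zero at the start; "torque": the same for the moment, N m; "opening": finger opening in m; "grasp_force": force on a finger pad.
Only numpy, scipy, OpenCV 4.12 (cv2) and the standard library are available. Lean on these libraries where they do the work, as an engineer would, in place of code of your own. Each camera call takes 0.05 s, during which the arm holds its last target. There are 200 camera calls.

## Working session

There is one attempt and no reset: what is moved stays moved. The work goes in short steps, Python scripts to look and compute and a shell command to move; the robot and the scene stay as the last step left them, time stands still between calls to the robot, and variables do not carry over. Pictures are saved under pics/ and viewed, at most 10 in all, crops included, and the job is handed in when it is done.

```bash
mkdir -p pics
cat > h.py <<'E'
import numpy as np, cv2
from workcell import bot
def K(c):
    f=192/np.tan(np.radians(c["vfov"]/2)); return np.array([[f,0,c["cx"]],[0,f,c["cy"]],[0,0,1]])
def ray(name,u,v):
    c=bot.calibration(name); k=K(c)
    p=cv2.undistortPoints(np.array([[[u,v]]],float),k,np.array([c["k1"],0,0,0]))[0,0]
    T=np.array(c["camera_from_world"]); R=T[:3,:3]; return -R.T@T[:3,3], R.T@np.array([p[0],p[1],1])
def at(name,u,v,z):
    o,d=ray(name,u,v); return o+d*(z-o[2])/d[2]
def proj(name,P):
    c=bot.calibration(name); T=np.array(c["camera_from_world"])
    return cv2.projectPoints(np.array(P,float).reshape(-1,1,3),cv2.Rodrigues(T[:3,:3])[0],T[:3,3],K(c),np.array([c["k1"],0,0,0]))[0][:,0]
E
python3 - <<'E'
from h import *
for n in("scene","top"):
    im=bot.camera(n); np.save(f"pics/{n}0.npy",im)
    cv2.imwrite(f"pics/{n}0.png",cv2.resize(im[...,::-1],(800,600),interpolation=cv2.INTER_CUBIC))
    print(bot.calibration(n))
o=bot.get_obs();print(o)
E
```

```text
{'vfov': 50.36624683727546, 'cx': 247.99940614878315, 'cy': 186.21162940129375, 'k1': -0.1128942370902418, 'camera_from_world': array([[ 0.60292883,  0.79778121, -0.00468681, -0.29809328],
       [ 0.6582567 , -0.5007842 , -0.56206165, -0.29968319],
       [-0.4507493 ,  0.33579805, -0.82708206,  1.54642999],
       [ 0.        ,  0.        ,  0.        ,  1.        ]])}
{'vfov': 51.55576372009694, 'cx': 254.38626023570697, 'cy': 193.04344752398637, 'k1': 0.03763930271381366, 'camera_from_world': array([[-2.91819241e-02, -9.99573816e-01, -7.75235084e-04,
         2.38150552e-02],
       [-9.90229996e-01,  2.90149178e-02, -1.36391679e-01,
         5.20375539e-01],
       [ 1.36356045e-01, -3.21251059e-03, -9.90654687e-01,
         1.22430910e+00],
       [ 0.00000000e+00,  0.00000000e+00,  0.00000000e+00,
         1.00000000e+00]])}
{'time': 0.1, 'q': array([-6.33100923e+01,  5.00820279e+00,  1.00415226e+01,  9.50999401e+01,
       -6.54377798e-04,  9.00018898e+01]), 'qd': array([ 0.0205171 , -0.1807462 ,  0.11436491, -0.01948953, -0.057986  ,
       -0.06670537]), 'joint_efforts': array([ 3.54382951e-05, -5.21560764e+01,  4.65654945e+01,  1.59745192e-02,
       -6.55277518e-05, -1.23076853e-05]), 'ee_pos': array([ 0.24693613, -0.49120124,  0.20587419]), 'tcp_rot': array([-1.79933380e+02,  6.56574697e-04,  2.66880186e+01]), 'wrist_force': array([ 0.34359487,  0.42526172, -0.9650286 ]), 'torque': array([-0.00728181,  0.03761994, -0.0449858 ]), 'grasp_force': 0.0, 'opening': 0.08553761942663325}
```

View pics/top0.png

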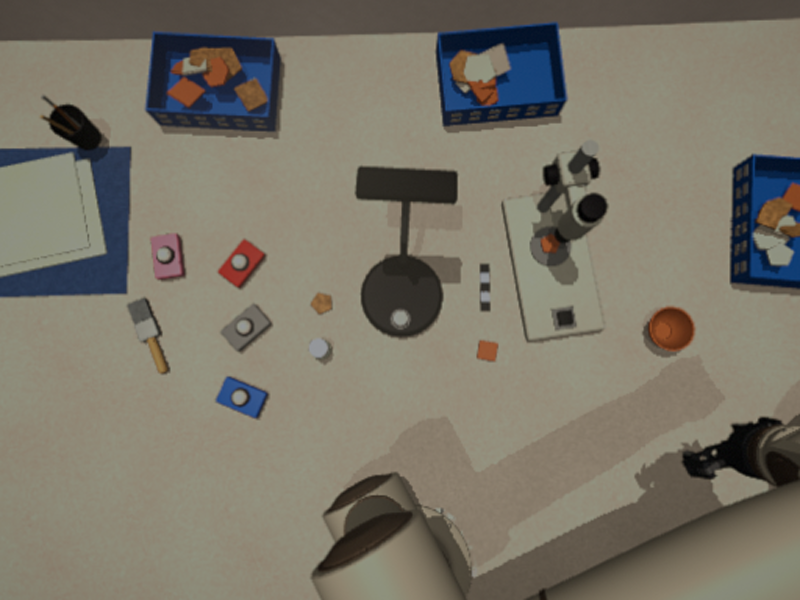

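View pics/scene0.png

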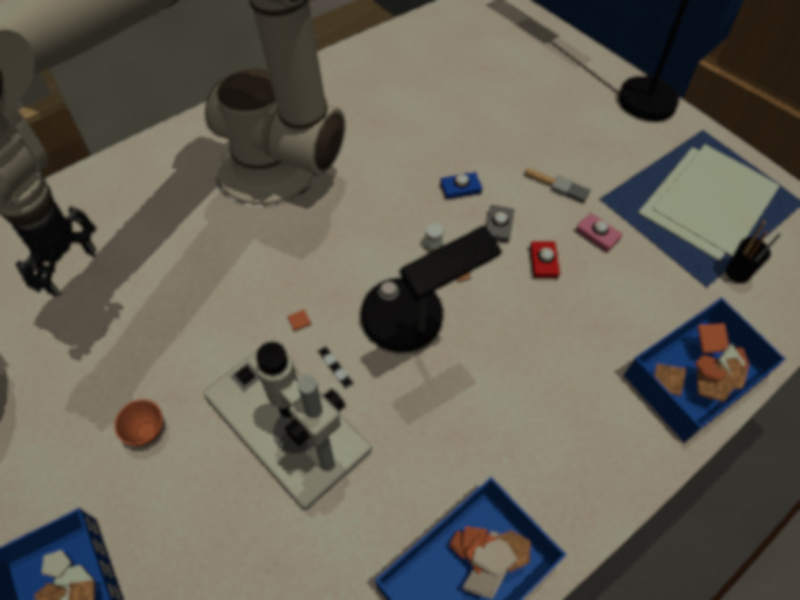

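The top view (800x600 scale) shows the lamp key at (401,319), the scope key at (565,317) and the grey remote's button at (244,326). In the scene view they are at (389,290), (245,376) and (501,217). Next I refine them and check the two views against each other.

Run:
```python
from h import *
G={"lamp":(.046,(401,319),(389,290)),"scope":(.046,(565,317),(245,376)),"shut":(.040,(244,326),(501,217))}
for k,(z,t,s) in G.items():
    rs=[]
    for n,g in(("top",t),("scene",s)):
        im=np.load(f"pics/{n}0.npy"); u,v=[(a+.5)/1.5625-.5 for a in g]
        w=11; x0,y0=int(round(u))-w,int(round(v))-w
        c=cv2.cvtColor(im[y0:y0+2*w+1,x0:x0+2*w+1],cv2.COLOR_RGB2GRAY)
        fl=cv2.THRESH_BINARY_INV if k=="scope" else cv2.THRESH_BINARY
        th,m=cv2.threshold(c,0,255,fl+cv2.THRESH_OTSU)
        if k=="shut": m=((c>(c[w-1:w+2,w-1:w+2].mean()*.8))*255).astype(np.uint8)
        N,L,st,ce=cv2.connectedComponentsWithStats(m)
        i=L[w,w]; i = i if i else 1+np.argmin(np.linalg.norm(ce[1:]-w,axis=1))
        p=ce[i]+[x0,y0]; rs.append(ray(n,*p))
        print(k,n,"guess",np.round((u,v),1),"blob",p.round(1),st[i],"xyz@z",at(n,*p,z).round(4), "guess xyz",at(n,u,v,z).round(4))
    (o1,d1),(o2,d2)=rs
    a=np.linalg.lstsq(np.c_[d1,-d2],o2-o1,rcond=None)[0]
    P,Q=o1+a[0]*d1,o2+a[1]*d2; print("  tri",((P+Q)/2).round(4),"gap",np.linalg.norm(P-Q).round(4))
    for n,g in(("top",t),("scene",s)): pass
# enlarged crops
rows=[]
for k,(z,t,s) in G.items():
    r=[]
    for n,g in(("top",t),("scene",s)):
        im=np.load(f"pics/{n}0.npy"); x,y=[int(round(a/1.5625)) for a in g]
        r.append(cv2.resize(im[y-16:y+16,x-16:x+16,::-1],(256,256),interpolation=cv2.INTER_NEAREST))
    rows.append(np.vstack(r))
cv2.imwrite("pics/crops.png",np.clip(np.hstack(rows)*1.5,0,255).astype(np.uint8))
```

```text
lamp top guess [256.5 204. ] blob [255.6 203.2] [  5   5  12  12 104] xyz@z [0.4873 0.0057 0.046 ] guess xyz [0.4847 0.0031 0.046 ]
lamp scene guess [248.8 185.4] blob [246.3 179.7] [  0   0  18  15 189] xyz@z [0.4715 0.0109 0.046 ] guess xyz [0.4937 0.0039 0.046 ]
  tri [0.484  0.0041 0.0664] gap 0.004
scope top guess [361.4 202.7] blob [360.7 203.2] [  3   4  16  15 173] xyz@z [ 0.4778 -0.3223  0.046 ] guess xyz [ 0.4792 -0.3246  0.046 ]
scope scene guess [156.6 240.5] blob [157.5 240.4] [  4   4  19  15 153] xyz@z [ 0.4872 -0.3246  0.046 ] guess xyz [ 0.4859 -0.3268  0.046 ]
  tri [ 0.4797 -0.3244  0.0337] gap 0.0026
shut top guess [156.  208.5] blob [155.4 208.5] [ 7  8  8  8 51] xyz@z [0.4805 0.3201 0.04  ] guess xyz [0.4805 0.3184 0.04  ]
shut scene guess [320.5 138.7] blob [320.3 138.2] [ 8  8  7  6 32] xyz@z [0.4828 0.3223 0.04  ] guess xyz [0.4846 0.3213 0.04  ]
  tri [0.4815 0.3217 0.0388] gap 0.003
```

View pics/crops.png

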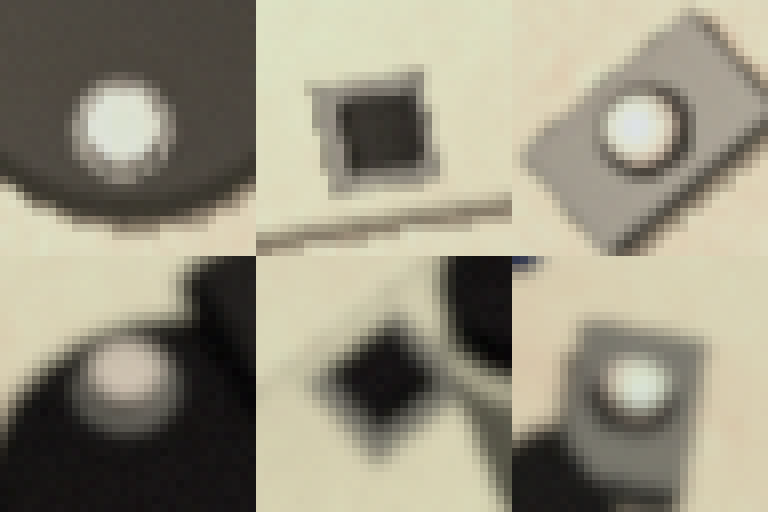

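Both views agree with the given sizes and heights. From the top view at key height, the targets are:

| Target | x (m) | y (m) |
|---|---|---|
| lamp key | 0.4875 | 0.005 |
| scope key | 0.480 | -0.324 |
| shutter | 0.4815 | 0.321 |

I'm moving to the lamp key with the fingers shut.

```bash
cat > go.py <<'E'
import sys
from h import *
from scipy.spatial.transform import Rotation as R
o=bot.get_obs(); t=np.array(eval(sys.argv[1]))
print("t",o["time"],"pos",o["ee_pos"].round(4),"rpy",o["tcp_rot"].round(2),"F",o["wrist_force"].round(1),"open",round(o["opening"],4))
print("tool-mm to go",(R.from_euler("xyz",o["tcp_rot"],degrees=True).inv().apply(t-o["ee_pos"])*1000).round(1))
E
python3 -m crank '[{"gripper":0,"travel":[27,-21,0],"twist":[0,0,0]},{"gripper":0,"travel":[27,-21,0],"twist":[0,0,0]},{"gripper":0,"travel":[27,-21,0],"twist":[0,0,0]},{"gripper":0,"travel":[27,-21,0],"twist":[0,0,0]},{"gripper":0,"travel":[27,-21,0],"twist":[0,0,0]},{"gripper":0,"travel":[27,-21,0],"twist":[0,0,0]},{"gripper":0,"travel":[27,-21,0],"twist":[0,0,0]},{"gripper":0,"travel":[27,-21,0],"twist":[0,0,0]},{"gripper":0,"travel":[27,-21,0],"twist":[0,0,0]},{"gripper":0,"travel":[27,-21,0],"twist":[0,0,0]},{"gripper":0,"travel":[27,-21,0],"twist":[0,0,0]},{"gripper":0,"travel":[27,-21,0],"twist":[0,0,0]}]' 30
python3 go.py '[.4875,.005,.046]'
```

```text
time: 1.6
ee_pos: [0.4235, -0.1196, 0.2062]
tcp_rot: [-180.0, 0.0, 26.7]
wrist_force: [1.2, -0.8, 0.4]
opening: 0.0006
grasp_force: 0.0
t 1.6 pos [ 0.4235 -0.1196  0.2062] rpy [-1.7998e+02  2.0000e-02  2.6690e+01] F [ 1.2 -0.8  0.4] open 0.0006
tool-mm to go [113.2 -82.6 160.2]
```

```bash
python3 -m crank '[{"gripper":0,"travel":[28,-21,0],"twist":[0,0,0]},{"gripper":0,"travel":[28,-21,0],"twist":[0,0,0]},{"gripper":0,"travel":[28,-21,25],"twist":[0,0,0]},{"gripper":0,"travel":[28,-19,25],"twist":[0,0,0]},{"gripper":0,"travel":[0,0,30],"twist":[0,0,0]},{"gripper":0,"travel":[0,0,30],"twist":[0,0,0]},{"gripper":0,"travel":[0,0,20],"twist":[0,0,0]},{"gripper":0,"travel":[0,0,10],"twist":[0,0,0]},{"gripper":0,"travel":[0,0,0],"twist":[0,0,0]},{"gripper":0,"travel":[0,0,0],"twist":[0,0,0]}]'
python3 go.py '[.4875,.005,.046]'
python3 - <<'E'
from h import *
a=bot.camera("top");b=bot.camera("scene")
f=lambda im,x,y:cv2.resize(im[y-40:y+40,x-50:x+50,::-1],(500,400),interpolation=cv2.INTER_CUBIC)
cv2.imwrite("pics/c2.png",cv2.resize(np.hstack([f(a,256,195),f(b,249,175)]),(800,320)))
print(bot.get_obs()["wrist_force"])
E
```

```text
time: 2.85
ee_pos: [0.487, 0.0028, 0.0674]
tcp_rot: [180.0, -0.1, 26.7]
wrist_force: [-1.0, 0.5, 1.2]
opening: -0.0001
grasp_force: 0.0
t 2.85 pos [0.487  0.0028 0.0674] rpy [ 1.7997e+02 -6.0000e-02  2.6680e+01] F [-1.   0.5  1.2] open -0.0001
tool-mm to go [ 1.4 -1.8 21.4]
[-0.09126339  0.52902367  0.05596167]
```

View pics/c2.png

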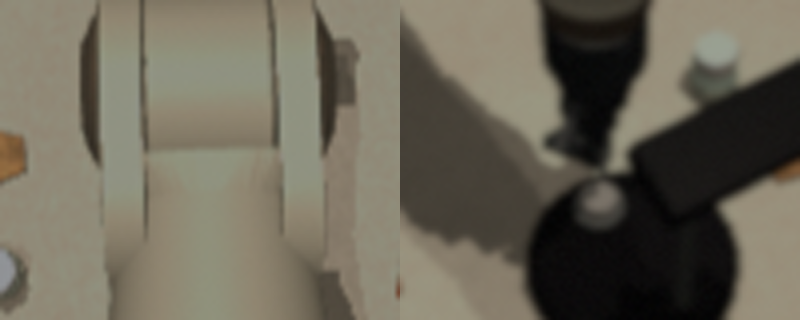

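The fingertip, at (603,168) in the right panel, sits straight above the lamp key top at (600,188). I'm lowering in small steps.

```bash
python3 -m crank '[{"gripper":0,"travel":[1,-2,8],"twist":[0,0,0]},{"gripper":0,"travel":[0,0,6],"twist":[0,0,0]},{"gripper":0,"travel":[0,0,3],"twist":[0,0,0]},{"gripper":0,"travel":[0,0,2],"twist":[0,0,0]},{"gripper":0,"travel":[0,0,2],"twist":[0,0,0]},{"gripper":0,"travel":[0,0,2],"twist":[0,0,0]},{"gripper":0,"travel":[0,0,0],"twist":[0,0,0]},{"gripper":0,"travel":[0,0,0],"twist":[0,0,0]}]'
python3 go.py '[.4875,.005,.040]'
```

```text
time: 3.95
ee_pos: [0.4866, 0.0051, 0.0436]
tcp_rot: [180.0, -0.0, 26.7]
wrist_force: [0.1, -0.1, -0.3]
opening: -0.0
grasp_force: 0.0
t 3.95 pos [0.4866 0.0051 0.0436] rpy [ 1.800e+02 -1.000e-02  2.669e+01] F [ 0.1 -0.1 -0.3] open -0.0
tool-mm to go [0.8 0.5 3.6]
```

```bash
for i in 1 2; do python3 -m crank '[{"gripper":0,"travel":[0,0,1],"twist":[0,0,0]},{"gripper":0,"travel":[0,0,1],"twist":[0,0,0]},{"gripper":0,"travel":[0,0,0],"twist":[0,0,0]},{"gripper":0,"travel":[0,0,0],"twist":[0,0,0]}]' | egrep 'pos|force'; done
python3 - <<'E'
from h import *
for i in range(3): bot.camera("top"); print(bot.get_obs()["wrist_force"].round(2),bot.get_obs()["ee_pos"].round(4))
E
```

```text
ee_pos: [0.4865, 0.0051, 0.0415]
wrist_force: [-0.4, -0.2, 0.2]
grasp_force: 0.0
ee_pos: [0.4866, 0.0051, 0.0395]
wrist_force: [-0.4, -0.1, 0.1]
grasp_force: 0.0
[-0.66  0.31 -0.02] [0.4866 0.0051 0.0395]
[-0.03 -0.29 -0.74] [0.4866 0.0051 0.0395]
[ 0.39 -0.76 -0.17] [0.4866 0.0051 0.0395]
```

No force shows, so either the key has ratcheted down under the tip or the tip isn't on it. I'll look.

Run:
```python
from h import *
b=bot.camera("scene"); o=bot.get_obs()
print(proj("scene",[o["ee_pos"],[.4875,.005,.046],[.4875,.005,.036]]).round(1))
x,y=249,180
cv2.imwrite("pics/c3.png",np.clip(1.6*cv2.resize(b[y-24:y+24,x-32:x+32,::-1],(640,480),interpolation=cv2.INTER_CUBIC).astype(float),0,255))
```

```text
[[247.7 184.9]
 [247.9 184. ]
 [247.9 185.7]][ WARN:0@0.597] global loadsave.cpp:1063 imwrite_ Unsupported depth image for selected encoder is fallbacked to CV_8U.
```

View pics/c3.png

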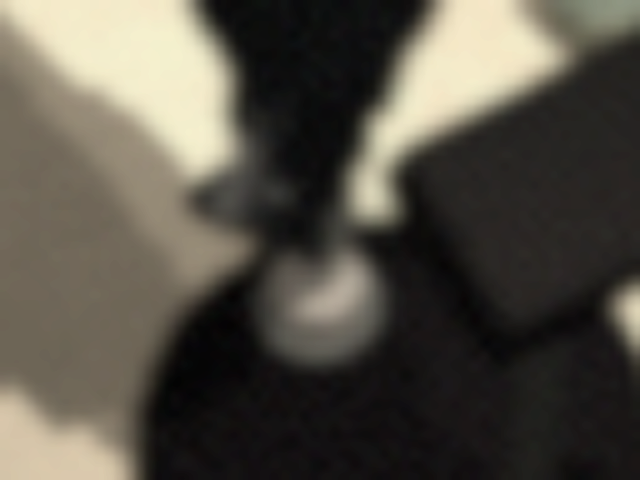

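```bash
for i in 1 2; do python3 -m crank '[{"gripper":0,"travel":[0,0,1],"twist":[0,0,0]}]' | egrep 'pos|wrist'; done
python3 -m crank '[{"gripper":0,"travel":[0,0,0],"twist":[0,0,0]},{"gripper":0,"travel":[0,0,0],"twist":[0,0,0]}]' | egrep 'pos|wrist'
python3 -m crank '[{"gripper":0,"travel":[0,0,-20],"twist":[0,0,0]},{"gripper":0,"travel":[0,0,-40],"twist":[0,0,0]},{"gripper":0,"travel":[0,0,-40],"twist":[0,0,0]},{"gripper":0,"travel":[0,0,0],"twist":[0,0,0]}]' | egrep 'pos|wrist'
python3 - <<'E'
from h import *
b=bot.camera("scene"); a=np.load("pics/scene0.npy")
x,y=249,184
f=lambda b:np.clip(1.8*cv2.resize(b[y-16:y+16,x-16:x+16,::-1],(400,400),interpolation=cv2.INTER_NEAREST).astype(float),0,255).astype(np.uint8)
cv2.imwrite("pics/c4.png",np.hstack([f(a),f(b)]))
E
```

```text
ee_pos: [0.4866, 0.0051, 0.0385]
wrist_force: [-0.2, -0.4, -0.1]
ee_pos: [0.4865, 0.0051, 0.0374]
wrist_force: [0.2, 0.2, -0.4]
ee_pos: [0.4866, 0.0051, 0.0375]
wrist_force: [-1.0, 0.7, 0.2]
ee_pos: [0.4881, 0.0051, 0.1407]
wrist_force: [0.7, -0.0, -1.3]
```

View pics/c4.png

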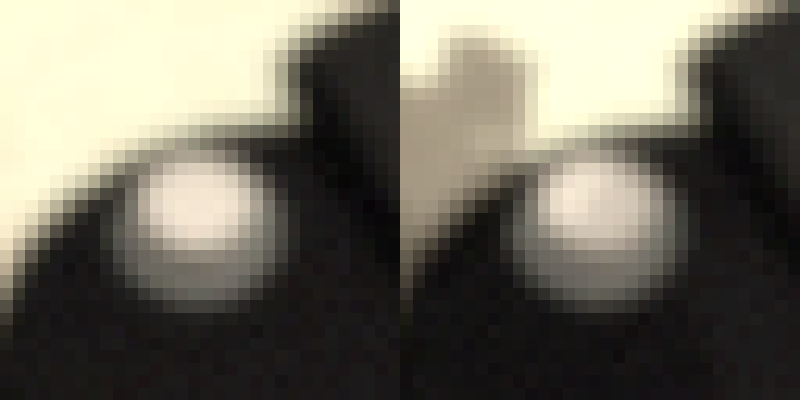

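Run:
```python
from h import *
o=bot.get_obs(); P=o["ee_pos"]; print(P.round(4),o["opening"],o["q"].round(2),o["tcp_rot"].round(2))
print("pred",proj("scene",[P,P+[0,0,.02],P+[0,0,.04]]).round(1))
print("tip earlier, z=.0395:",at("scene",249,181.5,.0395).round(3),"z=.055",at("scene",249,181.5,.055).round(3))
b=bot.camera("scene"); u,v=proj("scene",[P])[0].round().astype(int)
print(u,v)
cv2.imwrite("pics/c5.png",np.clip(1.5*cv2.resize(b[v-30:v+18,u-32:u+32,::-1],(768,576),interpolation=cv2.INTER_NEAREST).astype(float),0,255).astype(np.uint8))
```

```text
[0.4873 0.0051 0.1387] 0.0001223212425369696 [  0.6   -4.59  -7.03  87.42   0.   153.91] [ 1.7994e+02 -1.3000e-01  2.6690e+01]
pred [[247.7 166.2]
 [247.7 162.1]
 [247.6 157.9]]
tip earlier, z=.0395: [0.479 0.016 0.04 ] z=.055 [0.487 0.01  0.055]
248 166
```

View pics/c5.png

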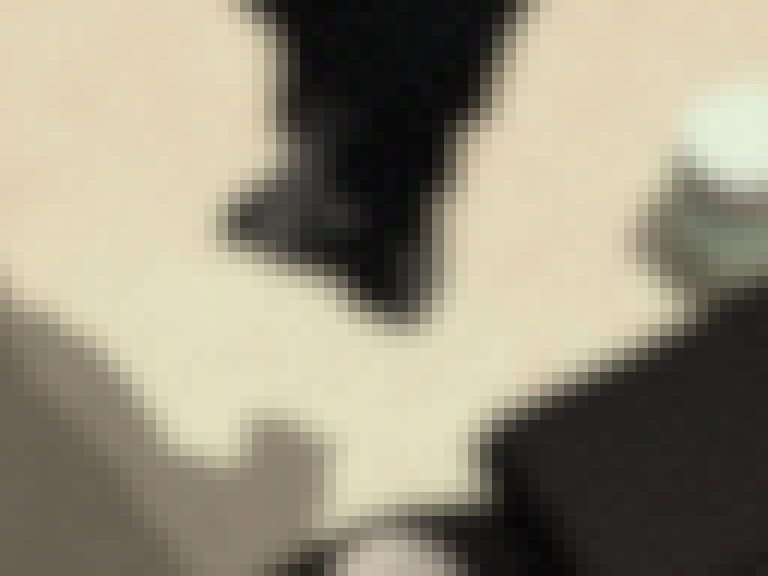

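In this crop the shut pad tip shows at about pixel (248,161). The reported TCP projects to (247.7,166.2), so the true tip seems about 20 mm higher than reported. I'll check this against the start pictures in both views.

Run:
```python
from h import *
from scipy.spatial.transform import Rotation as R
P=np.array([.24694,-.4912,.20587]); M=R.from_euler("xyz",[180,0,26.69],degrees=True).as_matrix()
out=[]
for n in("scene","top"):
    im=np.load(f"pics/{n}0.npy")
    pts=[P+M@np.array([0,s*.048,-h]) for h in(.013,.035) for s in(-1,1)]
    q=proj(n,pts); print(n,q.round(1))
    c=q.mean(0).round().astype(int); x=min(max(c[0],32),480);y=c[1]
    f=12; cr=np.clip(1.8*cv2.resize(im[y-24:y+24,x-32:x,::-1] if 0 else im[y-24:y+24,x-16-(8 if n=="top" else 8):x+24,::-1],None,fx=8,fy=8,interpolation=cv2.INTER_CUBIC).astype(float),0,255).astype(np.uint8)
    for i,(u,v) in enumerate(q): cv2.circle(cr,(int((u-x+24+.5)*8),int((v-y+24+.5)*8)),3,(0,0,255) if i<2 else (0,255,0),-1)
    out.append(cr)
cv2.imwrite("pics/c6.png",np.hstack(out))
```

```text
scene [[ 61.7 168.4]
 [ 38.9 194.2]
 [ 58.8 163.6]
 [ 35.4 189.7]]
top [[434.  291.3]
 [465.8 273.5]
 [437.9 292.2]
 [470.4 274.1]]
```

View pics/c6.png

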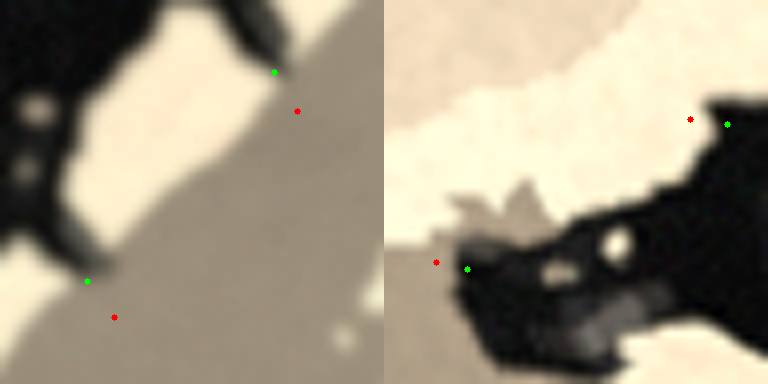

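Both views agree: the red dots (nominal tips) miss and the green dots (22 mm further back) lie on the real tips. The true tip is about 20–22 mm higher than reported with no lateral error, so I expect contact near a reported z of 0.025. I'm lowering with the force watched.

```bash
python3 -m crank '[{"gripper":0,"travel":[0,0,30],"twist":[0,0,0]},{"gripper":0,"travel":[0,0,30],"twist":[0,0,0]},{"gripper":0,"travel":[0,0,30],"twist":[0,0,0]},{"gripper":0,"travel":[0,0,10],"twist":[0,0,0]},{"gripper":0,"travel":[0,0,5],"twist":[0,0,0]},{"gripper":0,"travel":[0,0,0],"twist":[0,0,0]}]' | egrep 'pos|wrist'
for i in 1 2 3 4 5 6; do python3 -m crank '[{"gripper":0,"travel":[0,0,1],"twist":[0,0,0]},{"gripper":0,"travel":[0,0,0.5],"twist":[0,0,0]}]' | egrep 'pos|wrist'; done
```

```text
ee_pos: [0.4868, 0.0051, 0.0329]
wrist_force: [-0.2, -0.2, -0.1]
ee_pos: [0.487, 0.0051, 0.0315]
wrist_force: [0.3, 0.4, -0.3]
ee_pos: [0.4866, 0.0051, 0.0295]
wrist_force: [-0.1, -0.3, -0.2]
ee_pos: [0.4865, 0.0051, 0.0279]
wrist_force: [0.2, -0.6, -0.6]
ee_pos: [0.4865, 0.0051, 0.0264]
wrist_force: [-0.4, -0.2, -0.9]
ee_pos: [0.4865, 0.0051, 0.0249]
wrist_force: [-0.1, -0.3, 0.6]
ee_pos: [0.4865, 0.0051, 0.0234]
wrist_force: [0.1, 0.6, 0.0]
```

```bash
for i in 1 2 3 4 5; do python3 -m crank '[{"gripper":0,"travel":[0,0,1],"twist":[0,0,0]}]' | egrep 'pos|wrist'; done
```

```text
ee_pos: [0.4866, 0.0051, 0.0225]
wrist_force: [-0.7, 1.3, -1.4]
ee_pos: [0.4866, 0.0051, 0.0214]
wrist_force: [-0.3, 1.1, -0.8]
ee_pos: [0.4866, 0.0051, 0.0207]
wrist_force: [-0.9, 0.1, 3.0]
ee_pos: [0.4866, 0.0051, 0.0197]
wrist_force: [-1.8, -0.7, 3.5]
ee_pos: [0.4866, 0.0051, 0.0186]
wrist_force: [-1.9, 0.2, 4.6]
```

Contact came at reported z≈0.0212, and the force is rising from 3 N as specified for the key. I'll sink it about 3.5 mm more, then lift.

```bash
for i in 1 2 3 ; do python3 -m crank '[{"gripper":0,"travel":[0,0,1.2],"twist":[0,0,0]}]' | egrep 'pos|wrist'; done
python3 -m crank '[{"gripper":0,"travel":[0,0,0],"twist":[0,0,0]}]' | egrep 'pos|wrist'
python3 -m crank '[{"gripper":0,"travel":[0,0,-10],"twist":[0,0,0]},{"gripper":0,"travel":[0,0,-30],"twist":[0,0,0]},{"gripper":0,"travel":[0,0,-30],"twist":[0,0,0]},{"gripper":0,"travel":[0,0,-20],"twist":[0,0,0]},{"gripper":0,"travel":[0,0,0],"twist":[0,0,0]}]' | egrep 'pos|wrist'
python3 - <<'E'
from h import *
a=bot.camera("scene");b=np.load("pics/scene0.npy")
print("mean brightness",a.mean(),b.mean())
for im in(b,a):
    g=cv2.cvtColor(im,cv2.COLOR_RGB2GRAY)[172:197,240:257].astype(int); print(g[:,8])
E
python3 go.py '[.480,-.324,.046]'
```

```text
ee_pos: [0.4866, 0.0051, 0.0174]
wrist_force: [-1.3, 0.2, 3.9]
ee_pos: [0.4866, 0.0051, 0.0161]
wrist_force: [-1.3, -1.0, 4.1]
ee_pos: [0.4866, 0.0051, 0.0149]
wrist_force: [-2.7, 0.4, 5.3]
ee_pos: [0.4865, 0.0051, 0.0148]
wrist_force: [-1.4, 0.7, 3.3]
ee_pos: [0.4876, 0.0051, 0.1065]
wrist_force: [0.3, 0.4, -1.0]
mean brightness 101.87234327528212 97.25829399956598
[140 140 139 139 137 128 105  80  91 116 127 129 129 130 124 107  77  60
  61  55  35  18  15  14  12]
[147 147 145 145 143 134 108  68  56  89 114 121 119 116 115 111  97  77
  64  53  33  16  10  10   8]
t 10.3 pos [0.4869 0.0051 0.1052] rpy [ 1.7998e+02 -5.0000e-02  2.6690e+01] F [-0.7 -0.9  0.8] open 0.0001
tool-mm to go [-154.   290.9   59.1]
```

The key top has moved down by about 1 px and the scene is brighter, so the lamp is on. Next is the scope key.

```bash
python3 -m crank '[{"gripper":0,"travel":[-14,26.5,0],"twist":[0,0,0]},{"gripper":0,"travel":[-14,26.5,0],"twist":[0,0,0]},{"gripper":0,"travel":[-14,26.5,0],"twist":[0,0,0]},{"gripper":0,"travel":[-14,26.5,0],"twist":[0,0,0]},{"gripper":0,"travel":[-14,26.5,0],"twist":[0,0,0]},{"gripper":0,"travel":[-14,26.5,0],"twist":[0,0,0]},{"gripper":0,"travel":[-14,26.5,0],"twist":[0,0,0]},{"gripper":0,"travel":[-14,26.5,0],"twist":[0,0,0]},{"gripper":0,"travel":[-14,26.5,0],"twist":[0,0,0]},{"gripper":0,"travel":[-14,26.5,0],"twist":[0,0,0]},{"gripper":0,"travel":[-14,26.5,0],"twist":[0,0,0]},{"gripper":0,"travel":[0,0,0],"twist":[0,0,0]}]' | egrep 'pos|wrist'
python3 -m crank '[{"gripper":0,"travel":[0,0,20],"twist":[0,0,0]},{"gripper":0,"travel":[0,0,25],"twist":[0,0,0]},{"gripper":0,"travel":[0,0,20],"twist":[0,0,0]},{"gripper":0,"travel":[0,0,10],"twist":[0,0,0]},{"gripper":0,"travel":[0,0,4],"twist":[0,0,0]},{"gripper":0,"travel":[0,0,0],"twist":[0,0,0]},{"gripper":0,"travel":[0,0,0],"twist":[0,0,0]}]' | egrep 'pos|wrist'
python3 go.py '[.480,-.324,.021]'
```

```text
ee_pos: [0.4791, -0.3256, 0.103]
wrist_force: [0.4, 0.3, -0.2]
ee_pos: [0.4803, -0.3247, 0.0267]
wrist_force: [0.5, -0.2, 0.1]
t 12.675 pos [ 0.4803 -0.3247  0.0267] rpy [ 1.7994e+02 -3.0000e-02  2.6690e+01] F [ 0.5 -0.2  0.1] open 0.0
tool-mm to go [ 0.1 -0.8  5.7]
```

```bash
python3 -m crank '[{"gripper":0,"travel":[0,0,2],"twist":[0,0,0]},{"gripper":0,"travel":[0,0,2],"twist":[0,0,0]}]' | egrep 'pos|wrist'
for i in 1 2 3 4 5 6; do python3 -m crank '[{"gripper":0,"travel":[0,0,1.2],"twist":[0,0,0]}]' | egrep 'pos|wrist'; done
```

```text
ee_pos: [0.48, -0.3246, 0.022]
wrist_force: [0.1, -0.2, 0.4]
ee_pos: [0.4799, -0.3246, 0.0208]
wrist_force: [-1.6, -0.5, 3.2]
ee_pos: [0.4799, -0.3246, 0.0197]
wrist_force: [-1.1, 1.4, 4.2]
ee_pos: [0.4799, -0.3246, 0.0185]
wrist_force: [-1.7, 0.6, 4.2]
ee_pos: [0.4799, -0.3246, 0.0172]
wrist_force: [-0.5, -0.3, 4.3]
ee_pos: [0.4799, -0.3246, 0.016]
wrist_force: [-1.5, 0.3, 5.1]
ee_pos: [0.4799, -0.3246, 0.0147]
wrist_force: [-2.4, 0.9, 5.2]
```

The scope key is pressed about 6.5 mm with the same force profile. I'm lifting and going to the shutter.

```bash
python3 -m crank '[{"gripper":0,"travel":[0,0,-10],"twist":[0,0,0]},{"gripper":0,"travel":[0,0,-30],"twist":[0,0,0]},{"gripper":0,"travel":[0,0,-30],"twist":[0,0,0]},{"gripper":0,"travel":[0,0,-25],"twist":[0,0,0]},{"gripper":0,"travel":[14.5,-29,0],"twist":[0,0,0]},{"gripper":0,"travel":[14.5,-29,0],"twist":[0,0,0]},{"gripper":0,"travel":[14.5,-29,0],"twist":[0,0,0]},{"gripper":0,"travel":[14.5,-29,0],"twist":[0,0,0]},{"gripper":0,"travel":[14.5,-29,0],"twist":[0,0,0]},{"gripper":0,"travel":[14.5,-29,0],"twist":[0,0,0]},{"gripper":0,"travel":[14.5,-29,0],"twist":[0,0,0]},{"gripper":0,"travel":[14.5,-29,0],"twist":[0,0,0]}]' | egrep 'pos|wrist'
python3 -m crank '[{"gripper":0,"travel":[14.5,-29,0],"twist":[0,0,0]},{"gripper":0,"travel":[14.5,-29,0],"twist":[0,0,0]},{"gripper":0,"travel":[14.5,-29,0],"twist":[0,0,0]},{"gripper":0,"travel":[14.5,-29,0],"twist":[0,0,0]},{"gripper":0,"travel":[14.5,-29,0],"twist":[0,0,0]},{"gripper":0,"travel":[14.5,-29,0],"twist":[0,0,0]},{"gripper":0,"travel":[14.5,-29,0],"twist":[0,0,0]},{"gripper":0,"travel":[14.5,-29,0],"twist":[0,0,0]},{"gripper":0,"travel":[14.5,-29,0],"twist":[0,0,0]},{"gripper":0,"travel":[14.5,-29,0],"twist":[0,0,0]},{"gripper":0,"travel":[14.5,-29,0],"twist":[0,0,0]},{"gripper":0,"travel":[14.5,-26,0],"twist":[0,0,0]}]' | egrep 'pos|wrist'
python3 go.py '[.4815,.321,.015]'
python3 - <<'E'
from h import *
a=bot.camera("scene");b=np.load("pics/scene0.npy")
g=[cv2.cvtColor(i,cv2.COLOR_RGB2GRAY) for i in(b,a)]
for i in g: print(i[230:250,157])
print(a.mean())
E
```

```text
ee_pos: [0.4793, -0.0641, 0.1101]
wrist_force: [0.0, -0.1, 0.2]
ee_pos: [0.495, 0.2926, 0.1104]
wrist_force: [0.5, -0.3, 1.2]
t 16.675 pos [0.495  0.2926 0.1104] rpy [-1.785e+02  1.000e-02  2.987e+01] F [ 0.5 -0.3  1.2] open 0.0003
tool-mm to go [  2.5 -28.8  96.2]
[126 123 109  82  52  27  16  14  14  15  13  12  12  13  18  38  59  75
  89 102]
[128 125 113  93  68  43  24  14  15  15  12  14  14  15  19  38  61  78
  90 104]
98.56081644694011
```

The last joint is at its range end, so I'm turning the tool back about its axis before going on.

```bash
python3 -c "
from h import *;print(bot.get_obs()['q'].round(2))"
python3 -m crank '[{"gripper":0,"travel":[0,0,0],"twist":[0,0,-0.15]},{"gripper":0,"travel":[0,0,0],"twist":[0,0,-0.15]},{"gripper":0,"travel":[0,0,0],"twist":[0,0,-0.15]},{"gripper":0,"travel":[0,0,0],"twist":[0,0,0]},{"gripper":0,"travel":[0,0,0],"twist":[0,0,0]}]' | egrep 'pos|rot'
python3 go.py '[.4815,.321,.015]'; python3 -c "
from h import *;print(bot.get_obs()['q'].round(2))"
```

```text
[ 29.86   7.67   2.35  84.65   1.56 179.91]
ee_pos: [0.4947, 0.2915, 0.1104]
tcp_rot: [-178.7, -0.6, 55.4]
t 17.35 pos [0.4947 0.2915 0.1104] rpy [-178.66   -0.63   55.38] F [-0.5 -0.4 -0.1] open -0.0
tool-mm to go [ 15.7 -25.3  96.2]
[ 29.72   7.43   2.11  84.69   1.47 154.33]
```

```bash
python3 -m crank '[{"gripper":0,"travel":[8,-13,0],"twist":[0,0,0]},{"gripper":0,"travel":[8,-12.5,0],"twist":[0,0,0]},{"gripper":0,"travel":[0,0,20],"twist":[0,0,0]},{"gripper":0,"travel":[0,0,25],"twist":[0,0,0]},{"gripper":0,"travel":[0,0,15],"twist":[0,0,0]},{"gripper":0,"travel":[0,0,10],"twist":[0,0,0]},{"gripper":0,"travel":[0,0,0],"twist":[0,0,0]},{"gripper":0,"travel":[0,0,0],"twist":[0,0,0]}]' | egrep 'pos|wrist'
python3 go.py '[.4815,.321,.015]'
```

```text
ee_pos: [0.482, 0.3211, 0.0419]
wrist_force: [0.7, -0.0, -0.4]
t 18.35 pos [0.482  0.3211 0.0419] rpy [-178.69   -0.69   55.56] F [ 0.7 -0.  -0.4] open 0.0
tool-mm to go [-0.7  0.3 26.9]
```

```bash
python3 -m crank '[{"gripper":0,"travel":[0,0,10],"twist":[0,0,0]},{"gripper":0,"travel":[0,0,7],"twist":[0,0,0]},{"gripper":0,"travel":[0,0,4],"twist":[0,0,0]},{"gripper":0,"travel":[0,0,0],"twist":[0,0,0]},{"gripper":0,"travel":[0,0,0],"twist":[0,0,0]}]' | egrep 'pos|wrist'
for i in 1 2 3 4 5 6 7 8 9; do python3 -m crank '[{"gripper":0,"travel":[0,0,1.2],"twist":[0,0,0]}]' | egrep 'pos|wrist'; done
```

```text
ee_pos: [0.4815, 0.3214, 0.0203]
wrist_force: [-0.1, 0.7, -0.3]
ee_pos: [0.4816, 0.3215, 0.0192]
wrist_force: [0.2, -0.4, 0.5]
ee_pos: [0.4814, 0.3214, 0.0178]
wrist_force: [-0.5, -0.3, -0.2]
ee_pos: [0.4814, 0.3215, 0.0165]
wrist_force: [-0.6, 0.4, 1.0]
ee_pos: [0.4813, 0.3215, 0.0153]
wrist_force: [0.5, 0.2, 1.5]
ee_pos: [0.4814, 0.3215, 0.0142]
wrist_force: [-0.9, -0.6, 2.5]
ee_pos: [0.4814, 0.3215, 0.013]
wrist_force: [-0.3, -0.8, 1.9]
ee_pos: [0.4813, 0.3215, 0.0118]
wrist_force: [0.0, -1.9, 3.8]
ee_pos: [0.4814, 0.3215, 0.0106]
wrist_force: [-0.6, -1.7, 3.4]
ee_pos: [0.4813, 0.3215, 0.0094]
wrist_force: [-0.5, -2.4, 4.3]
```

At about 4.3 N the button is roughly 6 mm down, past the 3 mm needed. I'm releasing it and checking.

```bash
python3 -m crank '[{"gripper":0,"travel":[0,0,-5],"twist":[0,0,0]},{"gripper":0,"travel":[0,0,-10],"twist":[0,0,0]},{"gripper":0,"travel":[0,0,-30],"twist":[0,0,0]},{"gripper":0,"travel":[0,0,-40],"twist":[0,0,0]},{"gripper":0,"travel":[0,0,-30],"twist":[0,0,0]},{"gripper":0,"travel":[-40,0,0],"twist":[0,0,0]},{"gripper":0,"travel":[-40,0,0],"twist":[0,0,0]},{"gripper":0,"travel":[0,0,0],"twist":[0,0,0]},{"gripper":0,"travel":[0,0,0],"twist":[0,0,0]},{"gripper":0,"travel":[0,0,0],"twist":[0,0,0]}]' | egrep 'pos|wrist|time'
python3 - <<'E'
from h import *
a=bot.camera("scene");cv2.imwrite("pics/end.png",cv2.resize(a[...,::-1],(800,600),interpolation=cv2.INTER_CUBIC))
b=np.load("pics/scene0.npy")
g=[cv2.cvtColor(i,cv2.COLOR_RGB2GRAY) for i in(b,a)]
for i in g: print("shutter",i[128:150,320]); print("scope",i[230:250,157])
E
```

```text
time: 21.35
ee_pos: [0.4379, 0.2536, 0.1234]
wrist_force: [-0.7, 0.3, -0.1]
shutter [139 138 135 123 100  83  84 102 130 143 147 147 142 124  91  62  52  64
  75  80  79  79]
scope [126 123 109  82  52  27  16  14  14  15  13  12  12  13  18  38  59  75
  89 102]
shutter [139 139 135 123 100  83  84 102 130 144 148 148 142 124  90  62  52  63
  76  80  80  79]
scope [127 124 112  92  67  42  22  15  15  16  15  13  14  13  19  38  61  77
  89 103]
```

View pics/end.png

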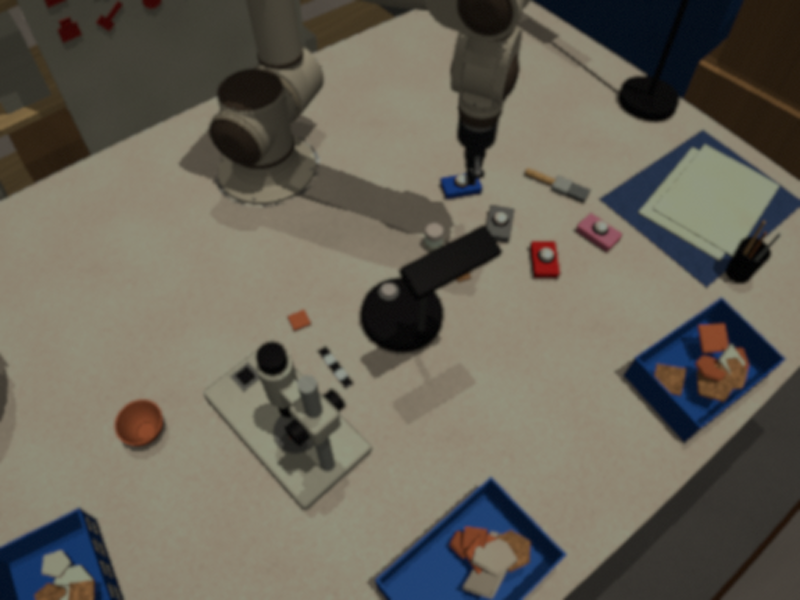

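The grey remote at (500,220) is unmoved and its button is back up. The lamp and scope keys are lower than at the start, everything else is in place, and the arm is clear in the air. I'm handing in.

```bash
python3 -c "
from workcell import bot
print(bot.job_done())"
```

```text
the job is handed in; nothing more can be done
None
```

I pressed the lamp key, then the microscope key (each about 6 mm and still down), then tapped the grey remote's shutter about 6 mm and it sprang back; forces stayed near 5 N, nothing else moved, and the job was handed in at about 21 s.

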